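Refit the burner knob and hold it pressed

TASK

Get the table-top gas burner ready to light. First move the grey gas slide along its track until it is level with the orange marker and leave it there, without shifting the marker; then fit the loose black knob onto the burner's D-shaped spindle, turned so that its socket matches the flat, push it fully home and press it down to the spindle's stop, and finish while still gripping the knob and holding it pressed down. Leave the two sauce cups and the pepper shaker where they are.

Things in the scene. Friction and masses are not known exactly. Their poses are not given: they have to be found in the camera images.
- burner: Fixed table-top gas burner, steel box 240 x 260 x 55 mm (x, y, z), flat top 55 mm above the worktop, turned a little about the vertical. Black control strip along its front (-x) edge; behind it a round burner head with four bent pan supports, up to 77 mm above the worktop. Origin: centre of its underside, on the worktop; x points away from the controls, z up.
- slide_grip (a point): Centre of the grey grip of the gas slide: cap 26 (x) x 16 (y) x 22 (z) mm, white line across its top; upper face 28 mm, underside 6 mm above the burner's top. Axes as the burner's. It slides along the burner's y only and stays where it is left (1.5 N friction). Pinch it from above across its 16 mm.
- gas_slide (a joint): Travel of the gas slide along the burner's +y (to the robot's left), 0 to 0.09 m.
- marker_tip (a point): Target for the slide: where slide_grip lies when the slide is level with the orange marker. The marker is a flat orange pointer, 3 mm high, on the control strip, 16 to 32 mm in front (-x) of this point, beside the white ticks; it is stiff (8 N) and is to stay where it is. Axes as the burner's.
- marker (a joint): Position of the orange marker along the same scale as the gas slide, m: the slide is level with it when both joint values are equal.
- spindle_tip (a point): Axis of the steel D-shaped spindle, at its top end: upright, 17 mm in diameter, one flat 2.5 mm from the axis on this frame's -x side; top 24 mm above the burner's top when not pressed, rim chamfered 1 x 2 mm. A flat 46 mm aluminium collar at its foot turns with it, its red line pointing to the flat side. The angle differs each time and holds stiffly (0.6 N m).
- spindle (a joint): How far the spindle is pressed down, m: 0 up, 0.007 at its stop. Sprung: about 4.5 N to start it, 11 N at the stop.
- knob_center (a point): Centre (21 mm up) of the loose black knob, 42 mm high, 40 to 80 g, standing on the worktop socket down. Round skirt 52 mm in diameter, 6 mm thick, at the bottom; above it a bar grip 26 mm wide (y), 48 mm long (x): grip it from above across the 26 mm, fingertips above the skirt. A white line on the top points to its -x end, the side where the socket has its flat.
- knob_socket (a point): Middle of the knob's underside, the mouth of its D-shaped socket; axes as knob_center. Socket 15 mm deep, 18.8 mm in diameter, flat 3.4 mm from the axis on the -x side (0.9 mm clearance): it fits when its axes match spindle_tip's to about 0.15 rad. Fully home, the mouth is 15 mm below the spindle's top; with the spindle at its stop, 2 mm above the burner's top.
- cup_center (a point): Centre of a small sauce cup with red sauce, 63 mm in diameter and 32 mm high, on the worktop in front of the burner; to be left alone.
- shaker_center (a point): Centre of the pepper shaker, 54 mm in diameter and 101 mm high, on the worktop; to be left alone.
- cream_center (a point): Centre of a small sauce cup with pale sauce, 66 mm in diameter and 36 mm high, on the worktop in front of the burner; to be left alone.
Not all that is in view belongs to the job. Of the things shaped like the part that bears knob_center, the black one is meant.

How it is judged (in metres and radians):
On the way, in this order (a step that is already met when the one before it is completed fails the run):
1. the gas slide is level with the orange marker (within 4 mm) while the knob is not yet at the spindle (y of slide_grip in the frame of marker_tip between -0.004 and 0.004 m and horizontal distance between knob_center and spindle_tip above 0.05 m), for 0.2 s.
2. the knob is home on the spindle, flat to flat (horizontal distance between knob_center and spindle_tip below 0.004 m and z of knob_center in the frame of spindle_tip below 0.008 m and angle between the x axis of knob_center and the x axis of spindle_tip, either way round below 0.25 rad), for 0.2 s.
At the end, for the whole second after the job is handed in: The gas slide is within 4 mm of the orange marker; the knob sits on the spindle within 4 mm of its axis, flat to flat (within 0.25 rad), upright and home to within 2 mm; the fingers still hold it (more than 3 N) and the spindle is kept pressed down more than 5 of its 7 mm through the last second (all of step 2 and y of slide_grip in the frame of marker_tip between -0.004 and 0.004 m and angle between knob_center's own z axis and vertical below 0.12 rad and value of joint spindle above 0.005 m and contact force between the fingers and knob above 3 N); the arm keeps its last pose, push and grip.
It fails at once if the red sauce cup is moved more than 20 mm (distance of cup_center from where it was at the start of the episode above 0.02 m).
It fails at once if the pepper shaker is moved more than 20 mm or tipped (distance of shaker_center from where it was at the start of the episode above 0.02 m or angle between shaker_center's own z axis and vertical above 0.5 rad).
It fails at once if the pale sauce cup is moved more than 20 mm (distance of cream_center from where it was at the start of the episode above 0.02 m).
It fails at once if the orange marker is shifted more than 4 mm (distance of marker_tip from where it was at the start of the episode above 0.004 m).
It also fails if it takes over 45 s, if anything falls off the work surface, if the arm or the gripper's body presses on something with over 40 N, if the wrist force passes 120 N, or if a joint passes its speed limit or range.

ROBOT

A 7-joint arm with a two-finger parallel gripper is mounted at the origin on a cart in front of the work surface, level with it; the furniture and walls round the work are solid. World frame = base frame: x ahead of the robot, y to its left, z up, the work surface at z = 0. Lengths are in mm, angles in rad, forces in N, time in s.
With the tool pointing down it reaches from about 400 to 875 mm from the base axis. Payload 6.5 kg.
Tool frame: the origin (TCP) lies at the very end of the fingers, on their centre line; the grasp point (between the pads) lies 19 mm behind it (ctrl.pinch_z is the distance from the TCP to the grasp point, in mm); z points along the fingers, y is the direction in which the jaws open and shut (so a half turn about z gives the same grasp; the last joint's range is limited). The gripper opens to 85 mm and grips with 20 to 120 N. Pads are 22 mm wide; open, the fingers measure 114 mm over their backs; the gripper's body (76 mm by 85 mm) begins 54 mm behind the grasp point. The pads swing forward as they close: fully open they stand 13 mm farther back than shut.
Start: joints at [-1.301, 0.536, -0.004, 1.538, 0.003, 1.067, -0.071], TCP at [214.186, 613.689, 231.29] pointing down, gripper open.
Joint ranges: [-2.7, 2.7], [-0.37, 2.16], [-1.27, 1.26], [0.24, 2.4], [-1.31, 4.45], [0.19, 1.91], [-2.76, 2.76]. Speed limits (rad/s): [2.39, 2.39, 3.14, 3.14, 3.14, 3.14, 3.14].

INTERFACE

Orientations are given as [roll, pitch, yaw] about the fixed x, y, z axes, in that order (R = Rz(yaw) Ry(pitch) Rx(roll)).
In Python, from cell import ctrl gives the robot as it stands. The module is installed in compiled form; this text tells all that it offers.
- The arm moves only by the tool jog_arm, never from a script. Its argument "commands" is a list of rows, each a list of 7 numbers: the shift along the world's x, y, z in mm, then the turn, a rotation vector about the world's x, y, z in rad, then the gripper command: -1 is fully open, 1 is shut, values between are in proportion. In form: [[x, y, z, wx, wy, wz, fingers], ...]. A call has 1 to 8 rows; each row is the pose to reach, as a shift and turn from the pose commanded when the call began; what a row does not reach only later rows make up. A row lasts 1/10 s, in which the tool goes at most 50 mm and 8.59 degrees, less where a joint would pass 70% of its speed; a pose out of reach is approached as far as the arm can. A call with a gripper value outside its range is refused whole. The fingers move at their own pace and stop on an object; "force" is the grip in N (left out, the last holds). Time passes only in rows, so rows that repeat a pose let the fingers close. It gives the time, the measured TCP pose, the force and the opening at its end, in the units of the state.
- ctrl.get_state(): the state, without advancing time (a new reading comes with each control period).
- ctrl.get_image(name): name is "scene" or "top"; returns a dict with "pixels" (420x560x3 uint8, red, green, blue), "fovy" (degrees; the focal length in pixels is half the picture's height over the tangent of half this angle, whatever the lens; pixels are square), "cx", "cy" (the principal point, pixels), "k1" (the pictures are not rectified: a ray, as slopes to the right and down, at radius r is drawn at 1 + k1 r^2 times it, then the intrinsics apply), "camera_from_world" (4x4, takes a point from world to camera coordinates). Camera axes: x right, y up, looking along -z (the intrinsics and any distortion apply to the point x, -y, -z); pixel columns grow to the right and rows downward; lengths in mm; the calibration is good to about 2 mm. A picture is of the moment at which its call begins. There is no depth.
- ctrl.finish_job(): hands the job in, once; it reports no verdict.
The state is a dict: "clock": time; "joint_pos": joint angles; "joint_velocities": joint speeds; "effort": joint torques, N m; "tool_pos": TCP position; "orientation": TCP orientation; "contact_force": force on the tool from outside, world axes, zero at the start; "ft_torque": the same for the moment, N m; "grip_width": finger opening in mm.
Only numpy, scipy, OpenCV 4.12 (cv2) and the standard library are available. Lean on these libraries where they do the work, as an engineer would, in place of code of your own. Each camera call takes 0.05 s, during which the arm holds its last target. There are 200 camera calls.

## Working session

There is one attempt and no reset: what is moved stays moved. The work goes in short steps, Python scripts to look and compute and a tool call to move; the robot and the scene stay as the last step left them, time stands still between calls to the robot, and variables do not carry over. Pictures are saved under pics/ and viewed, about 8 in all and at most 12, crops included, and the job is handed in when it is done.

Besides the shell and the picture viewer there is one more tool, called by a JSON object that holds its "fn" and its "kwargs", one argument or row to a line. jog_arm: Moves the arm, as the interface text tells. Its arguments: {"type":"object","properties":{"commands":{"type":"array"},"force":{"type":"number"}},"required":["commands"]}

```bash
mkdir -p pics; cat > h.py <<'E'
import numpy as np, cv2
from cell import ctrl
def grab(n):
    im=ctrl.get_image(n); return im
def cam(im):
    f=im['pixels'].shape[0]/2/np.tan(np.radians(im['fovy'])/2)
    return f,im['cx'],im['cy'],im['k1'],np.array(im['camera_from_world'])
def proj(im,P):
    f,cx,cy,k,T=cam(im); P=np.atleast_2d(P); c=P@T[:3,:3].T+T[:3,3]
    s=np.c_[c[:,0],-c[:,1]]/-c[:,2:]; s=s*(1+k*(s**2).sum(1,keepdims=True)); return s*f+[cx,cy]
def back(im,uv,z):
    f,cx,cy,k,T=cam(im); d=(np.atleast_2d(np.array(uv,float))-[cx,cy])/f; s=d.copy()
    for _ in range(30): s=d/(1+k*(s**2).sum(1,keepdims=True))
    r=np.c_[s[:,0],-s[:,1],-np.ones(len(s))]@T[:3,:3]; o=-T[:3,:3].T@T[:3,3]
    return o+r*((z-o[2])/r[:,2])[:,None]
def save(im,fn,box=None,sc=1):
    p=im['pixels'][:,:,::-1]
    if box: x0,y0,x1,y1=box; p=p[y0:y1,x0:x1]
    cv2.imwrite(fn,cv2.resize(p,None,fx=sc,fy=sc,interpolation=cv2.INTER_CUBIC))
E
python3 - <<'E'
from h import *
for n in('scene','top'):
    im=grab(n); save(im,f'pics/{n}0.png'); np.save(f'{n}0.npy',im,allow_pickle=True); T=cam(im)[4]; print(n,cam(im)[:4],(-T[:3,:3].T@T[:3,3]).round())
print(ctrl.get_state())
E
```

```text
scene (np.float64(528.4547836583557), 286.54757429827487, 206.92534205191075, -0.08740023842825734) [ -57. -486.  941.]
top (np.float64(399.39580878906), 275.55896140075066, 211.13449817229917, -0.053377042755209915) [ 417.  -18. 1159.]
{'clock': 0.1, 'joint_pos': array([-1.30123544,  0.53713372, -0.00448048,  1.53876198,  0.00258579,
        1.06732533, -0.07120036]), 'joint_velocities': array([ 0.00114646, -0.00078249, -0.00105442, -0.00319837, -0.00158389,
       -0.00028505,  0.00136399]), 'effort': array([ 3.26889618e-03, -5.84574044e+01,  1.05239231e+00, -2.59779918e+01,
        1.26749297e-02,  4.56325957e-03, -7.84029737e-06]), 'tool_pos': array([213.96201165, 613.16291528, 230.47705457]), 'orientation': array([-3.13997215e+00,  8.58578583e-05,  2.80593228e+00]), 'contact_force': array([-0.51913603, -0.43851253, -0.63558337]), 'ft_torque': array([-0.01860798, -0.03029129,  0.01152341]), 'grip_width': 85.47583230580761}
```

View pics/scene0.png

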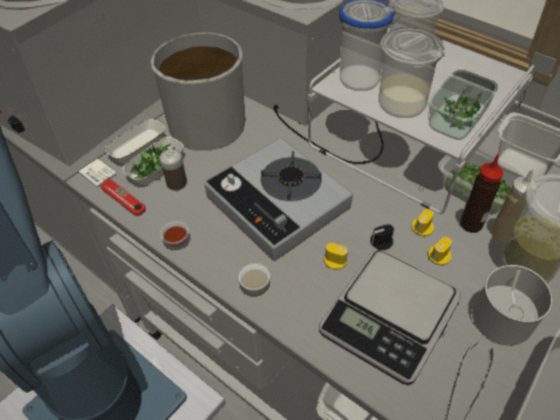

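View pics/top0.png

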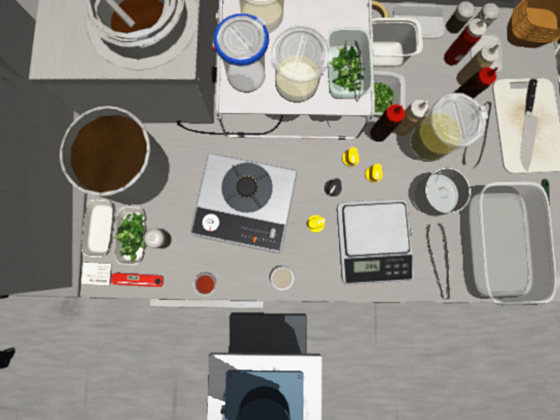

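The scene image shows the burner at about (280,195). There are black (382,236) and yellow knob-shaped parts at (336,256), (424,222) and (441,249). In the top image the black one is at (333,187) and the yellow ones at (316,223), (351,157) and (375,172). The black one fits the description. I'll confirm it in an enlarged crop.

```bash
python3 - <<'E'
from h import *
s=np.load('scene0.npy',allow_pickle=True).item();t=np.load('top0.npy',allow_pickle=True).item()
p=[(0,0,0),(214,614,230),(0,0,300),(600,0,0)]
print(proj(t,p).round(),proj(s,p).round())
U=lambda im,b,k:cv2.resize(im['pixels'][b[1]:b[3],b[0]:b[2],::-1],None,fx=k,fy=k,interpolation=cv2.INTER_CUBIC)
# top crop: burner+knob 
cv2.imwrite('pics/topc.png',U(t,(190,145,350,255),5))
a=U(s,(205,165,305,240),8); cv2.imwrite('pics/scenec.png',a)
cv2.imwrite('pics/knob.png',np.hstack([U(t,(313,167,353,207),10),U(s,(362,216,402,256),10)]))
E
```

```text
[[264. 410.]
 [ -2. 343.]
 [261. 464.]
 [267. 197.]] [[104. 406.]
 [-20. 116.]
 [ 43. 325.]
 [304. 210.]]
```

View pics/topc.png

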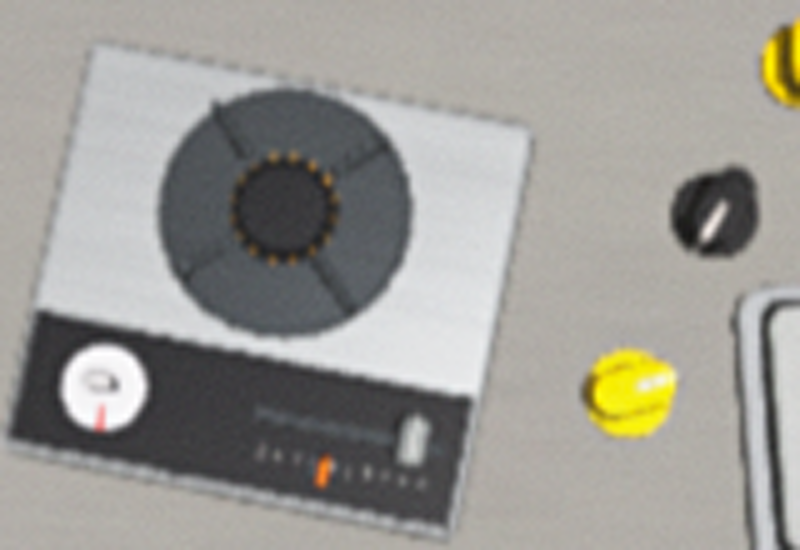

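View pics/scenec.png

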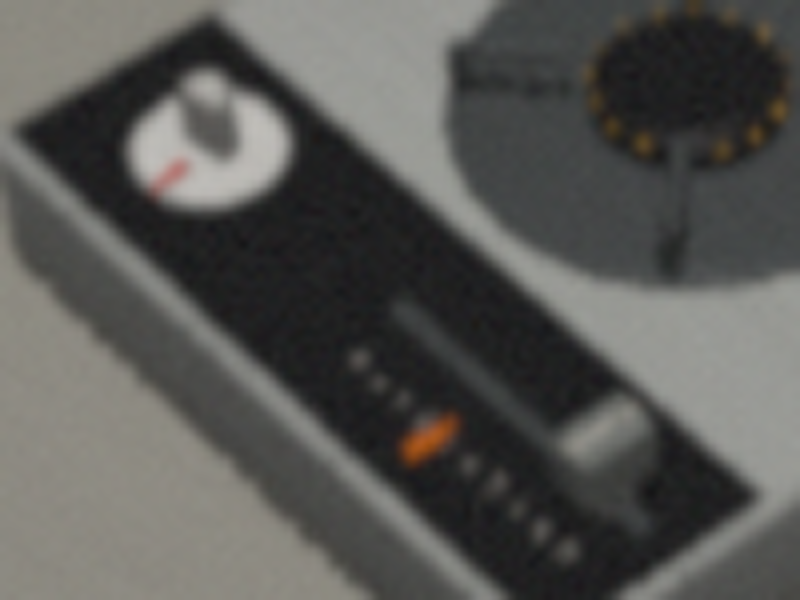

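View pics/knob.png

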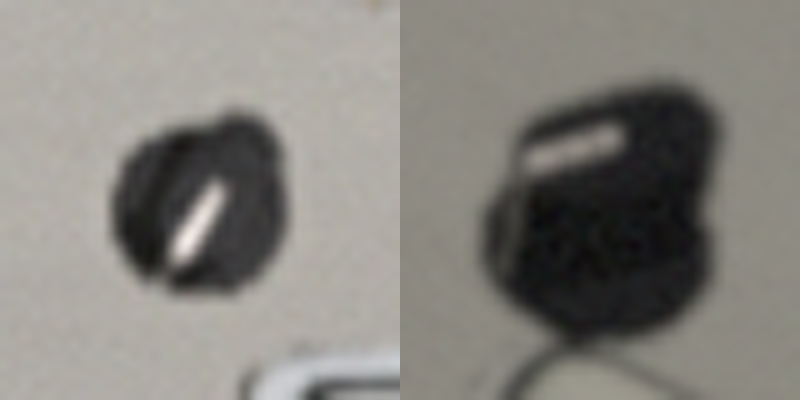

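Black knob: top crop (200,205), white line running (217,185) to (178,252), pointing towards the robot. The collar is at topc (105,387) with its red line pointing down. The orange marker is at (323,472) and the grey grip at (414,440).

```bash
cat >> h.py <<'E'
from scipy.optimize import least_squares
def tri(obs):
    f=lambda P:np.concatenate([(proj(im,P)[0]-uv) for im,uv in obs])
    r=least_squares(f,[600,0,50]); return r.x,abs(r.fun).max()
E
python3 - <<'E'
from h import *
s=np.load('scene0.npy',allow_pickle=True).item();t=np.load('top0.npy',allow_pickle=True).item()
A=lambda p:np.array([190,145])+(np.array(p)+.5)/5-.5
B=lambda p:np.array([205,165])+(np.array(p)+.5)/8-.5
KT=lambda p:np.array([313,167])+(np.array(p)+.5)/10-.5
KS=lambda p:np.array([362,216])+(np.array(p)-[400,0]+.5)/10-.5
def both(n,a,b,z):
    print(n,'top',back(t,a,z)[0].round(1),'sc',back(s,b,z)[0].round(1)); x,e=tri([(t,a),(s,b)]); print('   tri',x.round(1),e.round(2))
both('collar',A((105,387)),B((209,147)),57)
both('redouter',A((100,430)),B((153,194)),57)
both('redinner',A((101,407)),B((187,163)),57)
both('marker',A((323,472)),B((430,440)),58)
both('grip',A((414,440)),B((604,430)),83)
both('kline0',KT((217,185)),KS((620,135)),42)
both('kline1',KT((178,252)),KS((530,158)),42)
print(back(t,[A((95,43)),A((530,128)),A((37,312)),A((473,398)),A((452,522)),A((12,432))],55).round(1))
print('sc',back(s,[B((213,15)),B((18,130)),B((758,495))],55).round(1))
E
```

```text
collar top [519.1 155.3  57. ] sc [521.1 156.2  57. ]
   tri [519.2 154.6  59.5] 0.13
redouter top [495.2 157.3  57. ] sc [497.2 156.2  57. ]
   tri [496.1 156.2  57.8] 0.4
redinner top [508.  157.2  57. ] sc [512.4 156.9  57. ]
   tri [509.1 155.2  60.7] 0.6
marker top [473.9  33.5  58. ] sc [476.   32.5  58. ]
   tri [474.8  32.5  59. ] 0.38
grip top [490.6 -16.4  83. ] sc [492.  -16.3  83. ]
   tri [490.9 -16.8  84.4] 0.17
kline0 top [ 631.4 -190.3   42. ] sc [ 634.2 -191.    42. ]
   tri [ 632.  -191.1   43.9] 0.4
kline1 top [ 611.9 -179.1   42. ] sc [ 616.6 -179.    42. ]
   tri [ 612.3 -179.8   46.5] 0.5
[[715.2 168.2  55. ]
 [669.7 -79.1  55. ]
 [560.7 195.1  55. ]
 [516.3 -48.7  55. ]
 [447.6 -37.9  55. ]
 [493.5 206.4  55. ]]
sc [[563.6 194.2  55. ]
 [492.8 206.7  55. ]
 [517.9 -48.2  55. ]]
```

{"fn": "jog_arm", "kwargs": {
  "commands": [
    [139,-315,0,0,0,0.154,-1],
    [139,-315,0,0,0,0.154,-1],
    [139,-315,0,0,0,0.154,-1],
    [139,-315,0,0,0,0.154,-1],
    [139,-315,0,0,0,0.154,-1],
    [139,-315,0,0,0,0.154,-1],
    [139,-315,0,0,0,0.154,-1],
    [139,-315,0,0,0,0.154,-1]
  ]
}}

```text
clock: 0.9
tool_pos: [355.6, 292.3, 231.0]
orientation: [-3.138, 0.001, 2.95]
contact_force: [-0.2, 0.4, 0.0]
grip_width: 85.7
```

```bash
python3 - <<'E'
from h import *
s=np.load('scene0.npy',allow_pickle=True).item();t=np.load('top0.npy',allow_pickle=True).item()
print(back(t,[(338,203),(409,201),(342,282)],40).round(), back(s,[(376,254),(458,292)],40).round())
hsv=lambda im:cv2.cvtColor(im['pixels'],cv2.COLOR_RGB2HSV)
def wc(im,m,z,off):
    y,x=np.nonzero(m>0); w=m[y,x]; uv=np.c_[x,y]+off
    P=back(im,uv,z)[:,:2]; c=np.average(P,axis=0,weights=w); C=np.cov((P-c).T,aweights=w); e,v=np.linalg.eigh(C)
    return c.round(1),np.arctan2(v[1,1],v[0,1]).round(3),np.sqrt(e).round(1)
for n,im,b,kb in(('t',t,(203,213,222,234),(326,182,340,195)),('s',s,(220,174,244,194),(370,224,388,236))):
    p=im['pixels'].astype(float)
    c=p[b[1]:b[3],b[0]:b[2]]; red=np.clip(c[...,0]-c[...,1:].mean(2)-40,0,None); print(n,'red',wc(im,red,57,b[:2]))
    c=p[kb[1]:kb[3],kb[0]:kb[2]].mean(2); 
    m=np.clip(c-90,0,None); print(np.round(c).astype(int) if n=='t' else '' ); print(n,'kline',wc(im,m,42,kb[:2]))
print(ctrl.get_state()['tool_pos'],ctrl.get_state()['orientation'])
E
```

```text
[[ 580. -201.   40.]
 [ 589. -405.   40.]
 [ 359. -211.   40.]] [[ 568. -214.   40.]
 [ 590. -394.   40.]]
t red (array([500.4, 157.3]), np.float64(2.999), array([1.3, 3.7]))
[[100  60  55  42  33  37  49  53  50  58  56  62  60  51]
 [ 59  55  51  32  35  45  52  56  55  57  58  59  61  60]
 [ 55  58  44  35  41  55  60  61  76  61  57  56  59  57]
 [ 54  52  36  37  51  63  61  91 136  97  66  58  60  55]
 [ 56  43  34  43  59  57  76 144 187 122  67  61  63  51]
 [ 52  38  35  51  51  63 124 195 187 104  61  62  62  53]
 [ 36  33  37  55  59  92 179 220 149  74  64  63  58  59]
 [ 31  30  36  55  81 153 218 192 102  61  64  60  56  61]
 [ 30  30  34  52 118 212 221 137  73  61  63  59  57  59]
 [ 32  28  27  59 155 229 178  92  62  63  64  59  60  61]
 [ 41  28  28  69 151 181 115  59  56  56  58  61  60  71]
 [ 81  39  41  67 105  95  54  41  42  56  61  62  66 105]
 [127  79  78  81  59  38  30  41  49  54  63  69  92 137]]
t kline (array([ 619.3, -184.7]), np.float64(2.567), array([5.1, 7.2]))
s red (array([507.1, 157.3]), np.float64(-3.102), array([1.1, 2.5]))

s kline (array([ 624.6, -173.5]), np.float64(3.051), array([ 7.4, 10.1]))
[355.59659162 292.30670193 231.02624435] [-3.13847663e+00  7.37520941e-04  2.95042651e+00]
```

{"fn": "jog_arm", "kwargs": {
  "commands": [
    [138,-315,-60,0,0,0,-1],
    [138,-315,-60,0,0,0,-1],
    [138,-315,-60,0,0,0,-1],
    [138,-315,-60,0,0,0,-1],
    [138,-315,-60,0,0,0,-1],
    [138,-315,-60,0,0,0,-1],
    [138,-315,-60,0,0,0,-1],
    [138,-315,-60,0,0,0,-0.2]
  ]
}}

```text
clock: 1.7
tool_pos: [492.5, -22.9, 170.5]
orientation: [-3.138, 0.001, 2.95]
contact_force: [-1.0, 0.1, -0.6]
grip_width: 73.2
```

{"fn": "jog_arm", "kwargs": {
  "commands": [
    [0,0,-50,0,0,0,-0.2],
    [0,0,-75,0,0,0,-0.2],
    [0,0,-75,0,0,0,-0.2],
    [0,0,-75,0,0,0,-0.2]
  ]
}}

```text
clock: 2.1
tool_pos: [491.3, -15.6, 96.6]
orientation: [-3.142, -0.001, 2.961]
contact_force: [0.3, 0.8, 0.8]
grip_width: 51.2
```

```bash
python3 - <<'E'
from h import *
U=lambda im,b,k:cv2.resize(im['pixels'][b[1]:b[3],b[0]:b[2],::-1],None,fx=k,fy=k,interpolation=cv2.INTER_CUBIC)
s=grab('scene');t=grab('top'); print(ctrl.get_state())
cv2.imwrite('pics/g1.png',np.hstack([U(t,(235,195,305,255),5),U(s,(240,165,310,225),5)]))
E
```

```text
{'clock': 2.2, 'joint_pos': array([-0.22938836,  0.48351978,  0.21154624,  2.05709014, -0.17050517,
        0.61451298,  1.48754157]), 'joint_velocities': array([ 1.82929405e-05, -7.38728927e-03,  3.26476321e-03, -8.99584696e-04,
       -2.01064880e-03, -5.07800880e-03,  3.52855174e-03]), 'effort': array([ 3.92608606e-03, -4.42638016e+01,  3.42714608e+00, -1.64992118e+01,
        7.94535183e-03,  3.12014110e-02, -9.33279953e-03]), 'tool_pos': array([492.43000664, -15.82045943,  97.72442546]), 'orientation': array([3.14081984e+00, 2.43075994e-03, 2.96031674e+00]), 'contact_force': array([-0.48210552,  0.13914123,  0.80386424]), 'ft_torque': array([ 0.04602055, -0.08236233, -0.01100429]), 'grip_width': 51.32687325459591}
```

View pics/g1.png

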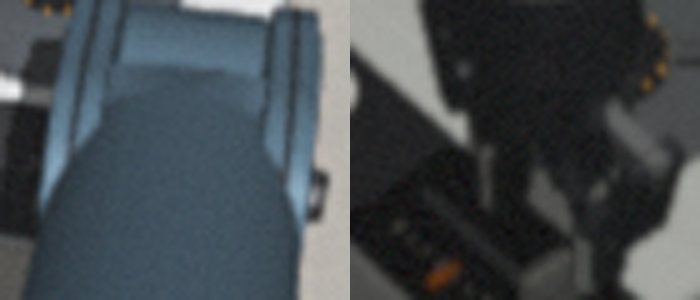

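The top view is blocked by the arm. In the scene view the fingers straddle the grey cap at about (550,265). I'll descend and pinch.

{"fn": "jog_arm", "kwargs": {
  "commands": [
    [0,0,-20,0,0,0,-0.2],
    [0,0,-33,0,0,0,-0.2],
    [0,0,-33,0,0,0,-0.2],
    [0,0,-33,0,0,0,1],
    [0,0,-33,0,0,0,1],
    [0,0,-33,0,0,0,1],
    [0,0,-33,0,0,0,1],
    [0,0,-33,0,0,0,1]
  ],
  "force": 30
}}

```text
clock: 3.0
tool_pos: [491.8, -16.3, 64.1]
orientation: [3.141, 0.001, 2.96]
contact_force: [-1.7, -0.3, 6.5]
grip_width: 15.4
```

```bash
python3 - <<'E'
from h import *
s=ctrl.get_state(); print(s['tool_pos'],s['orientation'],s['grip_width'],s['contact_force'])
E
```

```text
[491.75623782 -16.32316432  64.07930946] [3.14116529e+00 1.17691821e-03 2.95957571e+00] 15.444424511730777 [-1.69679727 -0.3172562   6.46677118]
```

{"fn": "jog_arm", "kwargs": {
  "commands": [
    [2,11,0,0,0,0,1],
    [4,22,0,0,0,0,1],
    [6,33,0,0,0,0,1],
    [8.3,44.9,0,0,0,0,1],
    [8.3,44.9,0,0,0,0,1],
    [8.3,44.9,0,0,0,0,1],
    [8.3,44.9,0,0,0,0,1]
  ]
}}

```text
clock: 3.7
tool_pos: [500.3, 29.4, 64.1]
orientation: [3.14, 0.002, 2.96]
contact_force: [-1.1, 2.1, 5.2]
grip_width: 15.2
```

{"fn": "jog_arm", "kwargs": {
  "commands": [
    [0,0,0,0,0,0,0.2],
    [0,0,0,0,0,0,0.2],
    [0,0,0,0,0,0,0.2],
    [0,0,40,0,0,0,0.2],
    [0,0,80,0,0,0,0.2],
    [0,0,130,0,0,0,0.2],
    [100,-150,130,0,0,0,0],
    [100,-150,130,0,0,0,0]
  ]
}}

```text
clock: 4.5
tool_pos: [556.8, -53.9, 195.7]
orientation: [3.14, 0.004, 2.964]
contact_force: [0.7, 0.6, -0.5]
grip_width: 42.5
```

{"fn": "jog_arm", "kwargs": {
  "commands": [
    [22,-63,-10,0,0,-0.35,-0.1],
    [22,-63,-10,0,0,-0.35,-0.1],
    [22,-63,-10,0,0,-0.35,-0.1],
    [22,-63,-10,0,0,-0.35,-0.1]
  ]
}}

```text
clock: 4.9
tool_pos: [576.6, -118.4, 182.8]
orientation: [-3.141, -0.001, 2.608]
contact_force: [-0.4, -0.2, -0.1]
grip_width: 46.7
```

```bash
python3 - <<'E'
from h import *
U=lambda im,b,k:cv2.resize(im['pixels'][b[1]:b[3],b[0]:b[2],::-1],None,fx=k,fy=k,interpolation=cv2.INTER_CUBIC)
s=grab('scene');t=grab('top');np.save('scene1.npy',s,allow_pickle=True);np.save('top1.npy',t,allow_pickle=True)
q=ctrl.get_state(); print(q['clock'],q['tool_pos'],q['orientation'],q['grip_width'],q['contact_force'])
a=U(t,(195,195,295,255),8);b=U(s,(205,165,305,240),8)
cv2.imwrite('pics/g2.png',U(s,(240,195,310,240),10));cv2.imwrite('pics/g2t.png',U(t,(230,195,300,247),10))
E
```

```text
5.0 [ 576.74059483 -117.02386536  183.0749245 ] [ 3.14157333e+00 -6.17115551e-04  2.61218862e+00] 46.65175035942958 [-0.22206388 -0.11826519  0.28656202]
```

View pics/g2.png

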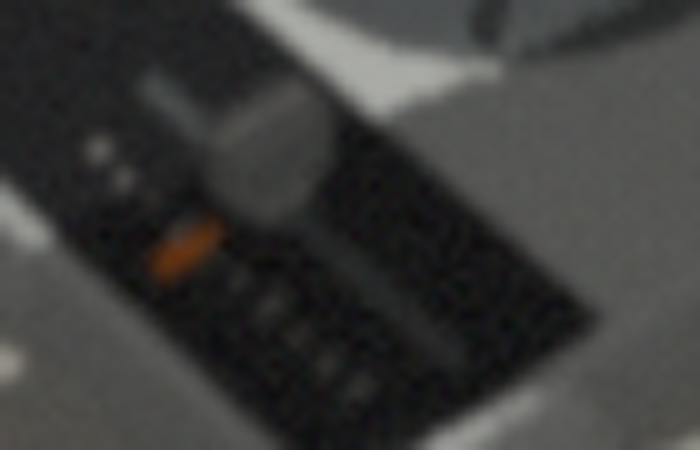

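View pics/g2t.png

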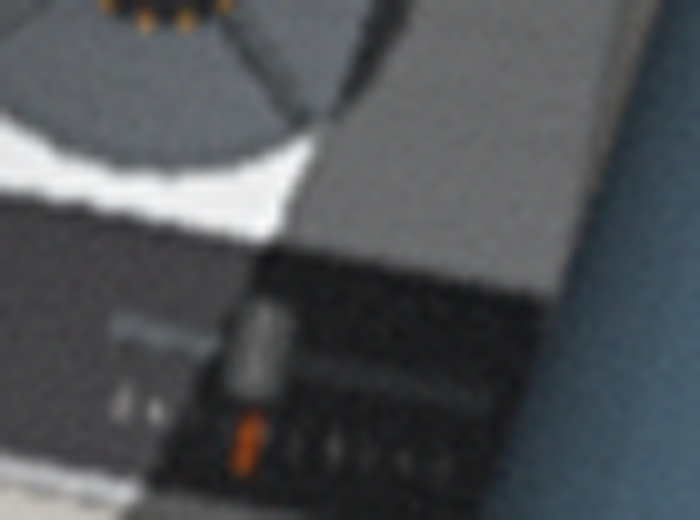

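```bash
python3 - <<'E'
from h import *
s=np.load('scene1.npy',allow_pickle=True).item();t=np.load('top1.npy',allow_pickle=True).item()
A=lambda p:np.array([230,195])+(np.array(p)+.5)/10-.5
B=lambda p:np.array([240,195])+(np.array(p)+.5)/10-.5
yb=np.array([.181,.983,0])
th=.182; X=np.array([np.cos(th),-np.sin(th),0]);Y=np.array([np.sin(th),np.cos(th),0])
o=[]
for im,g in((t,A),(s,B)):
    p=im['pixels'].astype(float); c=np.clip(p[...,0]-p[...,2]-45,0,None); 
    b=(245,232,262,246) if im is t else (252,212,266,226)
    w=c[b[1]:b[3],b[0]:b[2]]; y,x=np.nonzero(w>0); u=np.average(np.c_[x,y],axis=0,weights=w[y,x])+b[:2]
    m=back(im,u,57.5)[0]; print('marker',u.round(2),m.round(1))
    # expected cap outline if level
    G=m+24*X; G[2]=0
    for z in(83,61): print(z,[tuple((np.round((proj(im,G+a*13*X+c*8*Y+[0,0,z])[0]+.5-( [230,195] if im is t else [240,195]))*10)).astype(int)) for a,c in((-1,-1),(-1,1),(1,1),(1,-1))])
# knob line
t0=np.load('top0.npy',allow_pickle=True).item();s0=np.load('scene0.npy',allow_pickle=True).item()
for im,kb in((t0,(326,182,340,195)),(s0,(373,226,386,234))):
    c=im['pixels'].astype(float)[kb[1]:kb[3],kb[0]:kb[2]].mean(2); th=105
    n,l=cv2.connectedComponents((c>th).astype(np.uint8)); k=max(range(1,n),key=lambda i:c[l==i].max()*1.0+(l==i).sum())
    y,x=np.nonzero(l==k); w=c[y,x]-60; P=back(im,np.c_[x,y]+kb[:2],42)[:,:2]; m=np.average(P,axis=0,weights=w); e,v=np.linalg.eigh(np.cov((P-m).T,aweights=w)); d=v[:,1]; d=d*np.sign(d[0]); print('knob',m.round(1),np.arctan2(d[1],d[0]).round(3),np.sqrt(e).round(1),len(x))
    # dark silhouette ends via projected bar/skirt
    for r in (0,):pass
E
```

```text
marker [254.22 238.85] [474.3  33.5  57.5]
83 [(np.int64(280), np.int64(404)), (np.int64(222), np.int64(393)), (np.int64(241), np.int64(298)), (np.int64(299), np.int64(310))]
61 [(np.int64(283), np.int64(409)), (np.int64(226), np.int64(398)), (np.int64(245), np.int64(305)), (np.int64(302), np.int64(317))]
marker [257.85 219.82] [475.1  33.1  57.5]
83 [(np.int64(241), np.int64(172)), (np.int64(194), np.int64(130)), (np.int64(287), np.int64(71)), (np.int64(334), np.int64(112))]
61 [(np.int64(245), np.int64(238)), (np.int64(199), np.int64(196)), (np.int64(290), np.int64(137)), (np.int64(337), np.int64(179))]
knob [ 619.8 -184.4] -0.528 [2.  6.9] 24
knob [ 623.6 -184.5] -0.516 [1.4 6.4] 19
```

The slide matches the expected level outline to about 1 mm: top view x 225–297 against a predicted 222–302. Next I'll fit the knob centre by silhouette.

```bash
cat > kf.py <<'E'
from h import *
def hullmask(im,P,box,k=6):
    uv=(proj(im,P)-box[:2]+.5)*k
    m=np.zeros(((box[3]-box[1])*k,(box[2]-box[0])*k),np.uint8); cv2.fillConvexPoly(m,cv2.convexHull(np.round(uv).astype(np.int32)),1); return m
a=np.linspace(0,2*np.pi,48,endpoint=False)
def model(im,box,x,y,z,yaw,k=6):
    sk=np.vstack([np.c_[26*np.cos(a)+x,26*np.sin(a)+y,0*a+z+h] for h in(0,6)])
    X=np.clip(28*np.cos(a),-24,24);Y=np.clip(28*np.sin(a),-13,13)
    bx=np.vstack([np.c_[np.cos(yaw)*X-np.sin(yaw)*Y+x,np.sin(yaw)*X+np.cos(yaw)*Y+y,0*a+z+h] for h in(6,42)])
    return hullmask(im,sk,box,k)|hullmask(im,bx,box,k)
if __name__=='__main__':
  for n,box in(('top',(315,168,351,206)),('scene',(362,214,404,254))):
    im=np.load(n+'0.npy',allow_pickle=True).item()
    c=im['pixels'][box[1]:box[3],box[0]:box[2]]; c=cv2.resize(c,None,fx=6,fy=6,interpolation=cv2.INTER_CUBIC).astype(int)
    mx=c.max(2); d=(mx<(115 if n=='top' else 72)).astype(np.uint8)
    d=cv2.morphologyEx(d,cv2.MORPH_CLOSE,np.ones((25,25)))
    nn,l,st,_=cv2.connectedComponentsWithStats(d); d=l==l[d.shape[0]//2,d.shape[1]//2]
    best=max((( (m:=model(im,box,x,y,0,-.522)>0)&d).sum()/(m|d).sum(),x,y) for x in range(612,642) for y in range(-202,-176))
    print(n,best,st.max(0)[4],d.sum())
E
python3 kf.py
```

```text
top (np.float64(0.8900275916436736), 631, -190) 40038 9044
scene (np.float64(0.7817027668750303), 633, -192) 44339 16141
```

{"fn": "jog_arm", "kwargs": {
  "commands": [
    [55,-73,-40,0,0,0.009,-0.1],
    [55,-73,-80,0,0,0.009,-0.1],
    [55,-73,-120,0,0,0.009,-0.1],
    [55,-73,-120,0,0,0.009,-0.1],
    [55,-73,-120,0,0,0.009,-0.1]
  ]
}}

```text
clock: 5.5
tool_pos: [630.4, -189.5, 61.4]
orientation: [-3.141, -0.004, 2.62]
contact_force: [-0.3, 0.2, 0.2]
grip_width: 46.8
```

```bash
python3 - <<'E'
from h import *
q=[]
for i in range(3):
    grab('scene'); x=ctrl.get_state(); q.append(np.r_[x['tool_pos'],x['orientation'][2],x['grip_width']])
print(np.round(q,3))
E
```

```text
[[ 631.913 -189.579   63.717    2.62    46.752]
 [ 632.969 -189.729   65.147    2.62    46.892]
 [ 633.452 -189.862   65.854    2.62    46.656]]
```

{"fn": "jog_arm", "kwargs": {
  "commands": [
    [0,0,0,0,0,0,-0.1],
    [0,0,0,0,0,0,-0.1],
    [0,0,0,0,0,0,-0.1]
  ]
}}

```text
clock: 5.95
tool_pos: [632.5, -190.3, 64.4]
orientation: [3.141, 0.001, 2.619]
contact_force: [0.3, 1.2, -0.1]
grip_width: 46.8
```

{"fn": "jog_arm", "kwargs": {
  "commands": [
    [0,0,0,0,0,0,-0.1]
  ]
}}

```text
clock: 6.05
tool_pos: [632.2, -190.5, 63.8]
orientation: [3.141, 0.001, 2.619]
contact_force: [0.5, -0.8, -0.4]
grip_width: 47.1
```

{"fn": "jog_arm", "kwargs": {
  "commands": [
    [-0.5,0,-15,0,0,0,-0.1],
    [-0.5,0,-30,0,0,0,-0.1],
    [-0.5,0,-42,0,0,0,-0.1],
    [-0.5,0,-50,0,0,0,-0.1],
    [-0.5,0,-51,0,0,0,-0.1],
    [-0.5,0,-51,0,0,0,-0.1]
  ]
}}

```text
clock: 6.65
tool_pos: [631.3, -190.7, 11.9]
orientation: [-3.141, -0.0, 2.619]
contact_force: [0.1, -0.4, 0.6]
grip_width: 47.0
```

{"fn": "jog_arm", "kwargs": {
  "commands": [
    [0,0,0,0,0,0,1],
    [0,0,0,0,0,0,1],
    [0,0,0,0,0,0,1],
    [0,0,0,0,0,0,1],
    [0,0,0,0,0,0,1]
  ],
  "force": 40
}}

```text
clock: 7.15
tool_pos: [632.1, -190.8, 13.0]
orientation: [3.141, 0.001, 2.619]
contact_force: [-0.5, 0.9, 5.5]
grip_width: 25.3
```

{"fn": "jog_arm", "kwargs": {
  "commands": [
    [0,0,40,0,0,0,1],
    [0,0,90,0,0,0,1],
    [0,0,140,0,0,0,1],
    [-10,40,140,0,0,0.1,1],
    [-20,85,140,0,0,0.2,1],
    [-30,130,140,0,0,0.3,1],
    [-30,130,140,0,0,0.45,1],
    [-30,130,140,0,0,0.45,1]
  ]
}}

```text
clock: 7.95
tool_pos: [601.0, -58.8, 152.2]
orientation: [3.141, -0.001, 3.073]
contact_force: [-0.0, -1.8, -0.8]
grip_width: 25.8
```

```bash
python3 - <<'E'
from h import *
q=ctrl.get_state(); print(q['tool_pos'],q['orientation'],q['grip_width'],q['contact_force'])
for n,b in(('top',(198,208,226,236)),('scene',(215,170,246,196))):
    im=np.load(n+'0.npy',allow_pickle=True).item(); k=8
    c=cv2.resize(im['pixels'][b[1]:b[3],b[0]:b[2]],None,fx=k,fy=k,interpolation=cv2.INTER_CUBIC).astype(float)
    W=lambda y,x:back(im,np.c_[(x+.5)/k-.5+b[0],(y+.5)/k-.5+b[1]],57)[:,:2]
    d=(c[...,0]>(140 if n=='top' else 110)).astype(np.uint8)
    nn,l,st,ce=cv2.connectedComponentsWithStats(d); d=(l==l[int((221.5-b[1])*k) if n=='top' else int((189-b[1])*k), int((210-b[0])*k) if n=='top' else int((229-b[0])*k)]).astype(np.uint8)
    ct=max(cv2.findContours(d,cv2.RETR_EXTERNAL,cv2.CHAIN_APPROX_NONE)[0],key=len)[:,0]
    P=W(ct[:,1],ct[:,0])
    f=least_squares(lambda v:np.hypot(*(P-v[:2]).T)-v[2],[520,155,23],loss='soft_l1',f_scale=.5).x
    R=np.clip(c[...,0]-c[...,1]-(60 if n=='top' else 45),0,None); 
    y,x=np.nonzero(R); Q=W(y,x); g=np.hypot(*(Q-f[:2]).T)<23.5; Q=Q[g]; w=R[y,x][g]
    m=np.average(Q,axis=0,weights=w); e,v=np.linalg.eigh(np.cov((Q-m).T,aweights=w)); v=v[:,1]*np.sign(v[0,1])
    r=f[:2]-m; print(n,'centre',f.round(2),'red',m.round(1),'yaw from centre',np.arctan2(r[1],r[0]).round(3),'line',np.arctan2(v[1],v[0]).round(3),np.sqrt(e).round(1))
E
```

```text
[601.02094196 -58.84198982 152.15658503] [ 3.14083351e+00 -6.13065707e-04  3.07317190e+00] 25.77678212430291 [-0.0410172  -1.75736859 -0.84145641]
top centre [519.08 156.13  23.92] red [499.6 157.4] yaw from centre -0.066 line -0.121 [0.9 2.7]
scene centre [520.69 155.75  23.27] red [507.5 157.3] yaw from centre -0.12 line 0.112 [0.7 1.5]
```

{"fn": "jog_arm", "kwargs": {
  "commands": [
    [-16,43,0,0,0,0,1],
    [-32,86,0,0,0,0,1],
    [-49,129,0,0,0,0,1],
    [-65,172,0,0,0,0,1],
    [-81,214.5,0,0,0,0,1],
    [-81,214.5,-20,0,0,0,1],
    [-81,214.5,-42,0,0,0,1],
    [-81,214.5,-42,0,0,0,1]
  ]
}}

```text
clock: 8.75
tool_pos: [518.9, 151.9, 108.0]
orientation: [-3.138, -0.004, 3.064]
contact_force: [-1.1, -0.2, -1.3]
grip_width: 25.3
```

{"fn": "jog_arm", "kwargs": {
  "commands": [
    [0,0,0,0,0,0,1],
    [0,0,0,0,0,0,1],
    [0,0,0,0,0,0,1]
  ]
}}

```text
clock: 9.05
tool_pos: [521.4, 153.5, 111.3]
orientation: [3.141, 0.002, 3.067]
contact_force: [0.4, 0.4, -0.6]
grip_width: 25.4
```

```bash
python3 - <<'E'
from h import *
s=grab('scene');t=grab('top');np.save('scene2.npy',s,allow_pickle=True);np.save('top2.npy',t,allow_pickle=True)
q=ctrl.get_state(); print(q['tool_pos'],q['orientation'],q['grip_width'])
c=q['tool_pos'].copy(); c[2]-=12.5; a=np.linspace(0,6.28,40)
# predicted skirt rim, bottom and top, centred on TCP; and predicted collar/spindle
b=(200,140,260,195);k=12
I=cv2.resize(s['pixels'][b[1]:b[3],b[0]:b[2],::-1],None,fx=k,fy=k,interpolation=cv2.INTER_CUBIC)
I=np.clip(I.astype(float)*1.6,0,255).astype(np.uint8)
for P,r,z,col in((c,26,c[2],(0,255,0)),((519.9,155.9),8.5,79,(255,255,0)),((519.9,155.9),23,57,(255,0,255))):
    uv=((proj(s,np.c_[P[0]+r*np.cos(a),P[1]+r*np.sin(a),0*a+z])-b[:2]+.5)*k).astype(np.int32); cv2.polylines(I,[uv],True,col,1)
cv2.imwrite('pics/h.png',I)
E
```

```text
[521.07341513 153.76858009 111.04598421] [3.14098399e+00 1.24414014e-03 3.06786023e+00] 25.35921684150617
```

View pics/h.png

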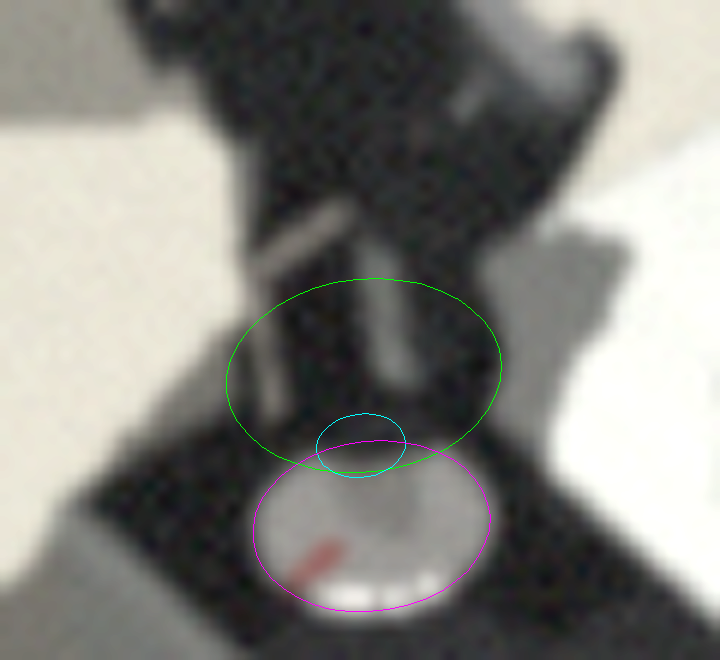

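```bash
python3 - <<'E'
from h import *
s=np.load('scene2.npy',allow_pickle=True).item(); s0=np.load('scene0.npy',allow_pickle=True).item()
b=np.array((200,140));k=12
c=np.array([521.1,153.7,111-12.5]); yaw=3.068-np.pi; d=np.array([np.cos(yaw),np.sin(yaw),0])
for u in(0,-11.5,-23): print(u,((proj(s,c+u*d+[0,0,42])[0]-b+.5)*k).round())
# observed line points at z=c+42 -> world
uv=np.array([(260,270),(350,207),(305,238)])/k-.5+b
print(back(s,uv,c[2]+42).round(1))
# same line in initial picture (scene camera), relative to grasp TCP (631.7,-190.7)
print(back(s0,np.array([(220,135),(130,158)])/10-.45+[362,216],42).round(1))
E
```

```text
0 [344. 212.]
-11.5 [298. 244.]
-23 [251. 276.]
[[500.4 155.3 140.5]
 [522.8 153.7 140.5]
 [511.6 154.6 140.5]]
[[ 634.2 -191.    42. ]
 [ 616.6 -179.    42. ]]
```

{"fn": "jog_arm", "kwargs": {
  "commands": [
    [-1.7,2.1,-5,0,0,0,1],
    [-1.7,2.1,-10,0,0,0,1],
    [-1.7,2.1,-15,0,0,0,1],
    [-1.7,2.1,-18,0,0,0,1],
    [-1.7,2.1,-18,0,0,0,1],
    [-1.7,2.1,-18,0,0,0,1]
  ]
}}

```text
clock: 9.75
tool_pos: [518.8, 155.9, 92.2]
orientation: [-3.141, -0.0, 3.069]
contact_force: [-0.1, -0.3, -0.5]
grip_width: 25.2
```

{"fn": "jog_arm", "kwargs": {
  "commands": [
    [0,0,-2,0,0,0,1],
    [0,0,-4,0,0,0,1],
    [0,0,-5,0,0,0,1],
    [0,0,-5,0,0,0,1]
  ]
}}

```text
clock: 10.15
tool_pos: [518.9, 156.1, 87.2]
orientation: [3.141, 0.0, 3.069]
contact_force: [1.5, 1.9, -1.8]
grip_width: 25.5
```

{"fn": "jog_arm", "kwargs": {
  "commands": [
    [0,0,-2,0,0,0,1],
    [0,0,-4,0,0,0,1],
    [0,0,-5,0,0,0,1],
    [0,0,-5,0,0,0,1]
  ]
}}

```text
clock: 10.55
tool_pos: [518.9, 156.1, 82.2]
orientation: [3.142, 0.0, 3.069]
contact_force: [1.3, 0.4, -0.8]
grip_width: 25.3
```

{"fn": "jog_arm", "kwargs": {
  "commands": [
    [0,0,-2,0,0,0,1],
    [0,0,-4,0,0,0,1],
    [0,0,-5,0,0,0,1],
    [0,0,-5,0,0,0,1],
    [0,0,-5,0,0,0,1]
  ]
}}

```text
clock: 11.05
tool_pos: [518.8, 156.0, 77.3]
orientation: [3.142, 0.0, 3.069]
contact_force: [1.4, 1.1, -1.2]
grip_width: 25.5
```

{"fn": "jog_arm", "kwargs": {
  "commands": [
    [0,0,-1,0,0,0,1],
    [0,0,-2,0,0,0,1],
    [0,0,-3,0,0,0,1],
    [0,0,-4,0,0,0,1],
    [0,0,-4,0,0,0,1],
    [0,0,-4,0,0,0,1]
  ],
  "force": 70
}}

```text
clock: 11.65
tool_pos: [519.0, 156.1, 73.7]
orientation: [3.141, 0.0, 3.069]
contact_force: [-0.4, 0.2, 7.2]
grip_width: 24.8
```

{"fn": "jog_arm", "kwargs": {
  "commands": [
    [0,0,-1,0,0,0,1],
    [0,0,-2,0,0,0,1],
    [0,0,-3,0,0,0,1],
    [0,0,-3,0,0,0,1],
    [0,0,-3,0,0,0,1]
  ]
}}

```text
clock: 12.15
tool_pos: [519.0, 156.1, 70.9]
orientation: [3.141, 0.0, 3.069]
contact_force: [-1.6, -0.2, 9.9]
grip_width: 24.7
```

Pressing is following the spring (7.2 N, then 9.9 N). I'll continue to the stop.

{"fn": "jog_arm", "kwargs": {
  "commands": [
    [0,0,-1,0,0,0,1],
    [0,0,-2,0,0,0,1],
    [0,0,-2,0,0,0,1],
    [0,0,-2,0,0,0,1]
  ]
}}

```text
clock: 12.55
tool_pos: [519.1, 156.1, 69.8]
orientation: [3.141, 0.0, 3.069]
contact_force: [-4.7, -0.9, 18.8]
grip_width: 24.7
```

{"fn": "jog_arm", "kwargs": {
  "commands": [
    [0,0,-1,0,0,0,1],
    [0,0,-1,0,0,0,1],
    [0,0,-1,0,0,0,1],
    [0,0,-1,0,0,0,1]
  ]
}}

```text
clock: 12.95
tool_pos: [519.2, 156.1, 69.6]
orientation: [3.141, 0.001, 3.068]
contact_force: [-7.6, -1.8, 28.7]
grip_width: 25.1
```

```bash
python3 - <<'E'
from h import *
s=grab('scene');q=ctrl.get_state(); print(q['clock'],q['tool_pos'],q['orientation'],q['contact_force'],q['ft_torque'],q['grip_width'])
b=(200,140,300,230);k=6
I=cv2.resize(s['pixels'][b[1]:b[3],b[0]:b[2],::-1],None,fx=k,fy=k,interpolation=cv2.INTER_CUBIC)
cv2.imwrite('pics/f.png',np.clip(I.astype(float)*2,0,255).astype(np.uint8))
E
```

```text
13.0 [519.22046597 156.12043237  69.59846175] [3.14057789e+00 5.30346219e-04 3.06854537e+00] [-6.95298    -2.28999354 28.26076497] [-3.78655896e-01  1.51229214e+00  6.08388261e-04] 24.88115207036468
```

View pics/f.png

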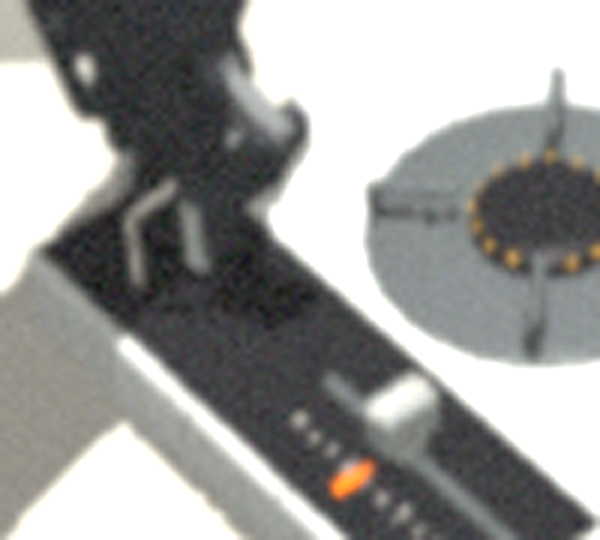

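The knob covers the collar at about (170,260). The grip is still level with the marker, which hasn't moved. At 69.6 mm the push is 28 N, so the spindle is at its stop and I'm handing in.

```bash
python3 -c "
from cell import ctrl
print(ctrl.finish_job()); q=ctrl.get_state(); print(q['clock'],q['tool_pos'],q['contact_force'],q['grip_width'])"
```

```text
the job is handed in; nothing more can be done
None
the job is handed in; nothing more can be done
```

The job is handed in at about 13 s on the clock. The gas slide is level with the orange marker, and the black knob is fitted on the spindle and held pressed down. The hand-in gave no verdict.

- **Slide:** I moved it about 46 mm along its track. In both cameras its outline then matched the "level" position to about 1 mm. The last scene picture still shows it level, with no visible shift of the marker.
- **Knob fit:** It went down over the spindle with no upward resistance (readings within 2 N), so the flats matched.
- **Pressing:** The force rose along the spring from 7 to 10 N. It then climbed steeply to 28 N as the tool stopped at 69.6 mm, about 7 mm below where the knob was expected to be home unpressed. I take that as the spindle's stop.
- **Grip:** The fingers were still on the knob when I handed in, with a 70 N grip command and a 24.9 mm opening.
- **Cups and shaker:** The arm was kept clear of both cups and the shaker, but I did not check their positions in a final picture.

**Disagreements:** The two cameras differed by about 2 mm in x, so I worked from averages. Estimates of the spindle angle ranged from about −0.12 to 0 rad. I used −0.07, and the free insertion fits that.

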